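# Tidy the sewing table: turn the marking tools and post the templates

### The job

Tidy the sewing table for the night: pull each marking tool out of the tilted crock, turn it end for end and stand it back in a well of the crock handle-down and pushed down to the bottom, so that its head is up and spared. Post every acrylic template lying on the table through the slot of the yellow returns box until its rear end is flush with the wall or inside, and leave the thread spools and the button jar standing where they are. The tools and templates may be done in any order.

Things in the scene. Friction and masses are not known exactly. Their poses are not given: they have to be found in the camera images.
- crock: Blue tilted tool crock, fixed, on a wooden base 170 x 255 x 8. Three wells side by side in y (centres -75, 0, 75), each 65 deep along t = (.766,0,.643) of this frame (rising 40 deg), 44 high along n = (-.643,0,.766), 70 wide. Tools lie along t on the wells' lower wall (n = 0). Origin: on the table, 30 below the edge of wells' floor and lower wall, middle well; z up.
- rail (a point): Middle of the top of the crock's wooden rest rail, a bar across all wells 10 wide in t, 145 along t from the wells' floor at n = 0 (posts at y = +-122). A tool in a well lies on the lower wall and on this rail; between mouth (65 along t) and rail (140) fingers have free space under and beside a tool (below n = 0 they would meet the rail as a tool is pulled).
- returns: Yellow returns box with fixed clear lid, fixed on the table: 210 long, 100 wide, 119 high, walls 5. Origin: on the table under the outside face of the slot wall, mid-width. The box extends to its -x (towards the robot at yaw 0); the slot wall faces +x. Behind the slot a level shelf between guides (48 apart) runs 75 in, then a drop: a second template shoves the first off it.
- slot (a point): Centre of the slot's sill on the outside face: x 0, y 0, z 80 in the returns box's frame. The slot is level, 48 wide (y), 16 high (80 to 96 above the table). An aluminium tongue 26 wide sticks out 40 to +x, its top level with the sill.
- well0 (a point): Floor centre of the crock's well at y = -75: on the well's floor, 10 along n above its lower wall. Where the centre of a tool's end face comes when the tool stands in the middle of that well.
- well1 (a point): Floor centre of the crock's well at y = 0: on the well's floor, 10 along n above its lower wall. Where the centre of a tool's end face comes when the tool stands in the middle of that well.
- well2 (a point): Floor centre of the crock's well at y = +75: on the well's floor, 10 along n above its lower wall. Where the centre of a tool's end face comes when the tool stands in the middle of that well.
- brush: A red-handled chalk brush, 190 long, 60 to 80 g. Square handle 20 x 20, 135 long; the other 55 is the head: a steel ferrule and black bristle block, up to 30 wide. Origin at mid-length in the middle of the section; own x runs along the tool towards the head. At the start head-down in a well (own x = -t), lying on lower wall and rail; may be absent.
- brush_butt (a point): Centre of the handle's end face, x = -95 on the tool.
- wheel: A blue-handled tracing wheel, 190 long, 60 to 80 g. Square handle 20 x 20, 135 long; the other 55 is the head: a steel fork with a dark steel wheel 32 across, in the x-y plane. Origin at mid-length in the middle of the section; own x runs along the tool towards the head. At the start head-down in a well (own x = -t), lying on lower wall and rail; may be absent.
- wheel_butt (a point): Centre of the handle's end face, x = -95 on the tool.
- creaser: A green-handled creaser, 190 long, 60 to 80 g. Square handle 20 x 20, 135 long; the other 55 is the head: a flat pale wooden blade, 26 wide and 10 thick. Origin at mid-length in the middle of the section; own x runs along the tool towards the head. At the start head-down in a well (own x = -t), lying on lower wall and rail; may be absent.
- creaser_butt (a point): Centre of the handle's end face, x = -95 on the tool.
- plate_o: Rigid orange acrylic template, a plate 110 x 40 x 10 with white grid lines, 60 g, lying flat on the table at the start. Origin at the centre of its underside; own x along its 110 length, z its thickness. Both ends are alike. It may be absent.
- plate_o_a (a point): Middle of the end face of that template at its x = -55, half way up its thickness.
- plate_o_b (a point): Middle of the end face of that template at its x = +55, half way up its thickness.
- plate_b: Rigid blue acrylic template, a plate 110 x 40 x 10 with white grid lines, 60 g, lying flat on the table at the start. Origin at the centre of its underside; own x along its 110 length, z its thickness. Both ends are alike. It may be absent.
- plate_b_a (a point): Middle of the end face of that template at its x = -55, half way up its thickness.
- plate_b_b (a point): Middle of the end face of that template at its x = +55, half way up its thickness.
- spool_pink: Bystander: wooden spool of pink thread, 68 diameter, 75 high, standing. Origin at the underside centre.
- spool_blue: Bystander: wooden spool of blue thread, 52 diameter, 48 high, standing. Origin at the underside centre.
- button_jar: Bystander: glass button jar with red cap, 66 diameter, 85 high, standing. Origin at the underside centre.
Things that resemble listed ones, but are neither listed nor needed, are in the scene too. There is more than one size of the creaser; the job needs the smallest. There is more than one size of the brush; the one meant has the size given above.

How it is judged:
By the outcome, as a careful person would: the job done as asked, in the order asked, and still so for the second after the job is handed in, with the robot touching nothing.
Of brush, wheel, creaser only 2 to 3 are there at a start; the rules pass over those that are not, and their reading is None.
Of plate_o, plate_b only 1 to 2 are there at a start; the rules pass over those that are not, and their reading is None.
At some moment in a run one of plate_o, plate_b may be knocked a few centimetres aside while the robot is not near it.
It also fails if it takes over 210 s, if anything falls off the work surface, if the arm or the gripper's body presses on something with over 40 N, if the wrist force passes 120 N, or if a joint passes its speed limit or range.

### The arm

A 7-joint arm with a two-finger parallel gripper is mounted at the origin on the work surface. World frame = base frame: x ahead of the robot, y to its left, z up, the work surface at z = 0. Lengths are in m, angles in rad, forces in N, time in s.
With the tool pointing down it reaches from about 0.425 to 0.825 m from the base axis. Payload 3.6 kg.
Tool frame: the origin (TCP) lies where the fingers leave the gripper's body, on its centre line; the fingertips stand 73 mm ahead of it and the grasp point (between the pads) lies 54 mm ahead of it; x points along the fingers, y is the direction in which the jaws open and shut, and the axes are right-handed (so a half turn about x gives the same grasp; the last joint's range is limited). The gripper opens to 85 mm and grips with 20 to 120 N. Pads are 22 mm wide; open, the fingers measure 114 mm over their backs; the gripper's body (76 mm by 85 mm) begins 54 mm behind the grasp point. The pads swing forward as they close: fully open they stand 13 mm farther back than shut.
Start: joints at [-1.19, 0.615, -0.013, 1.423, 0.008, 1.103, -0.04], TCP at [0.258, 0.597, 0.304] pointing down, gripper open.
Joint ranges: [-3.12, 3.12], [-0.3, 2.06], [-1.34, 1.32], [0.26, 2.42], [-1.36, 4.5], [0.01, 1.98], [-2.84, 2.84]. Speed limits (rad/s): [2.79, 2.79, 3.14, 3.14, 3.14, 3.14, 3.14].

### API

Orientations are given as a unit quaternion [x, y, z, w].
In Python, from station import arm, snapshot, camera_info, ticket gives the robot as it stands. Calls block until the motion is done:
- arm.movep(position, orientation): joint-space move of the TCP to a pose.
- arm.line_to(position, velocity=0.15, ori=None): straight line of the TCP; ori=None keeps the orientation; velocity is the mean speed in m/s.
- arm.move_j(angles): joint-space move.
- arm.move_gripper(opening, effort=None): opening from 0.0 (shut) to 1.0 (fully open); effort is the grip in N (None keeps the last); returns when the fingers have stopped.
- arm.pause(seconds).
- arm.ik(position, orientation): joint angles nearest the present ones, or None.
- snapshot(name): name is "scene" or "side" or "wrist"; returns the picture (480x640x3 uint8, blue, green, red); there is no depth.
- camera_info(name): a dict with "fx", "fy", "cx", "cy" (pixels), "R" (3x3) and "t" (3): a world point X has camera coordinates R X + t; the wrist camera has in their place "T_tool_cam" (4x4, takes a point from camera to tool coordinates, whose origin is the TCP and whose axes are the tool frame's). Camera axes: x right, y down, z forward; pixel columns grow to the right and rows downward; lengths in m; the calibration is good to about 2 mm. A picture is of the moment at which its call begins: read the wrist's pose just before it. camera_info takes no time and is no camera call.
A pose or a line that the arm cannot do raises arm.MotionError and nothing moves.
- ticket.finish_job(): hands the job in, once; it reports no verdict.
Readings, each from a call of its own:
- arm.read_time(): time.
- arm.read_joint_positions(): joint angles.
- arm.read_dq(): joint speeds.
- arm.read_effort(): joint torques, N m.
- arm.read_tool_pos(): TCP position.
- arm.read_eef_rot(): TCP orientation.
- arm.read_ft_force(): force on the tool from outside, world axes, zero at the start.
- arm.read_wrist_torque(): the same for the moment, N m.
- arm.read_opening(): opening from 0.0 (shut) to 1.0 (fully open).
Only numpy, scipy, OpenCV 4.12 (cv2) and the standard library are available. Lean on these libraries where they do the work, as an engineer would, in place of code of your own. Each camera call takes 0.05 s, during which the arm holds its last target. There are 200 camera calls.

## Working session

There is one attempt and no reset: what is moved stays moved. The work goes in short steps, each a Python script; the robot and the scene stay as the last script left them, time stands still between calls to the robot, and variables do not carry over. Pictures are saved under pics/ and viewed, about 12 in all and at most 16, crops included, and the job is handed in when it is done.

```bash
ls; mkdir -p pics
python3 - <<'E'
from station import arm, snapshot, camera_info, ticket
import cv2, numpy as np
for n in ("scene","side"):
    cv2.imwrite(f"pics/{n}0.png",snapshot(n)); c=camera_info(n); print(n,{k:np.round(v,4).tolist() for k,v in c.items()})
print({k:np.round(v,4).tolist() for k,v in camera_info("wrist").items()})
print(arm.read_time(),arm.read_tool_pos(),arm.read_eef_rot())
E
```

```text
pics
scene {'fx': 531.7734, 'fy': 531.7734, 'cx': 329.7887, 'cy': 239.0048, 'R': [[0.6325, 0.7744, -0.0158], [0.5616, -0.4725, -0.6792], [-0.5334, 0.4208, -0.7338]], 't': [-0.3831, -0.1708, 1.9611]}
side {'fx': 592.3715, 'fy': 592.3715, 'cx': 309.0848, 'cy': 243.107, 'R': [[-0.915, -0.4031, 0.0175], [-0.3097, 0.6739, -0.6708], [0.2586, -0.6192, -0.7414]], 't': [0.469, 0.2062, 1.6431]}
{'fx': 387.4698, 'fy': 387.4698, 'cx': 315.2622, 'cy': 240.401, 'T_tool_cam': [[-0.0005, -0.3176, 0.9482, -0.0695], [1.0, -0.0004, 0.0004, -0.0013], [0.0002, 0.9482, 0.3176, -0.0828], [0.0, 0.0, 0.0, 1.0]]}
0.1 [0.25761052 0.59621027 0.30284662] [ 0.14236227  0.69260104 -0.14398556  0.69231853]
```

View pics/scene0.png

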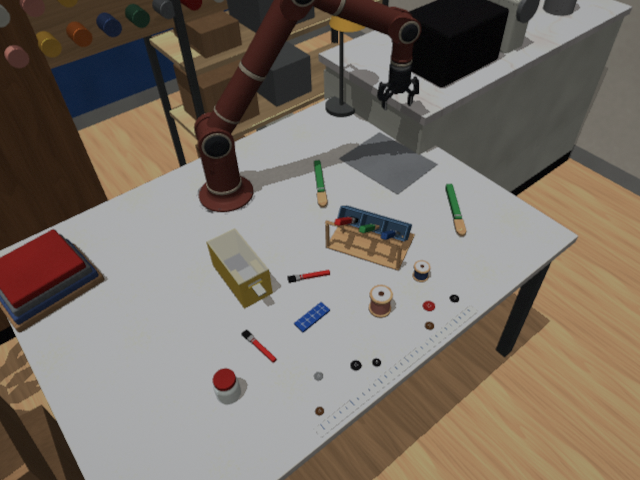

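View pics/side0.png

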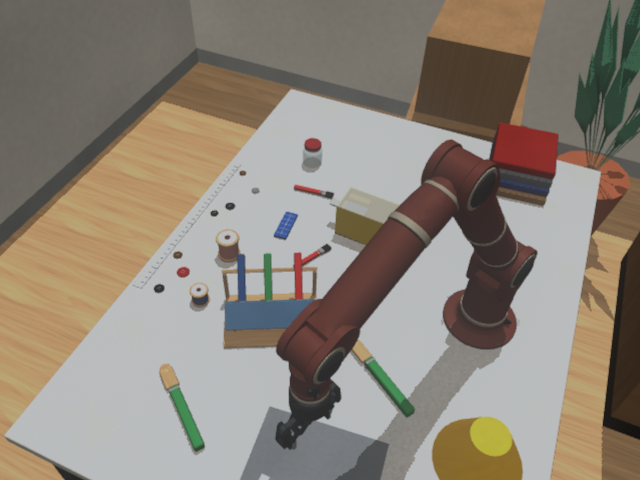

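The scene picture shows all three tools in the crock at about (370,235), the box at (240,265) and the blue plate at (312,317). The orange plate is not visible. The loose brushes and creasers on the table are look-alikes. I'll enlarge these areas to measure.

Run:
```python
import cv2
a=cv2.imread("pics/scene0.png");b=cv2.imread("pics/side0.png")
cv2.imwrite("pics/c1.png",cv2.resize(a[190:340,200:440][:, :],None,fx=3.333,fy=3.333,interpolation=cv2.INTER_CUBIC))
cv2.imwrite("pics/c2.png",cv2.resize(b[170:360,200:420],None,fx=3.15,fy=3.15,interpolation=cv2.INTER_CUBIC))
```

```text
(no output)
```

View pics/c1.png

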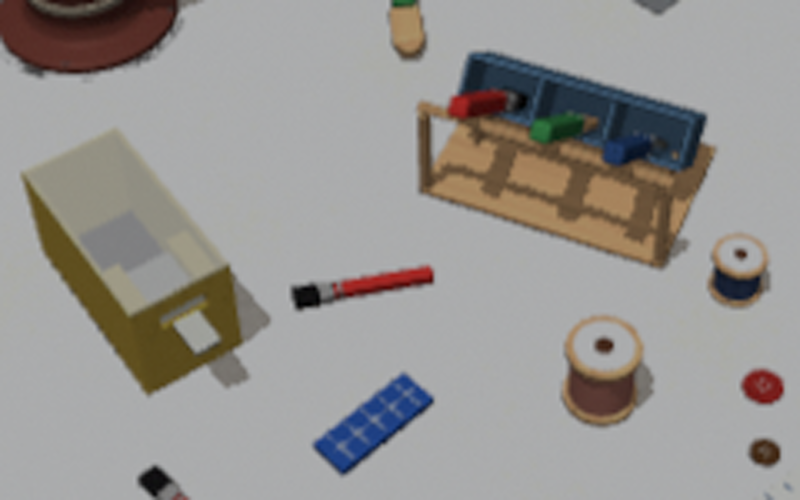

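View pics/c2.png

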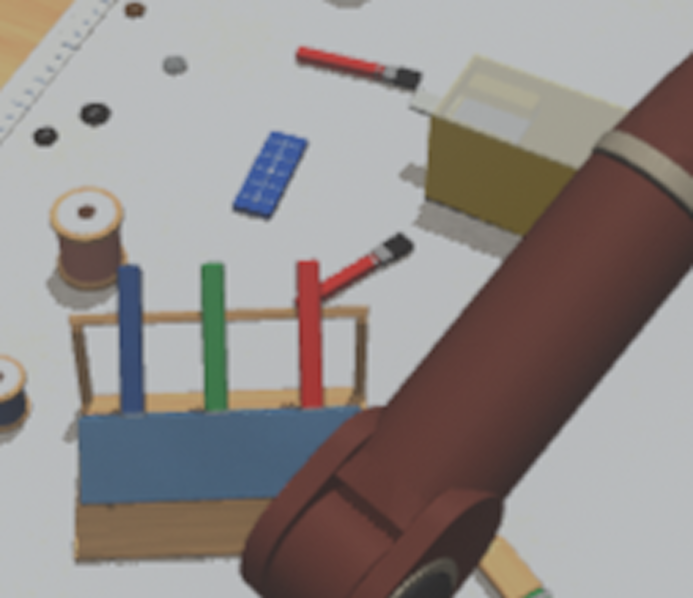

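```bash
cat > geo.py <<'E'
import numpy as np, cv2
from scipy.optimize import least_squares
from station import camera_info
C={n:camera_info(n) for n in("scene","side")}
def proj(n,X):
    c=C[n]; p=np.asarray(X)@np.array(c["R"]).T+c["t"]; return np.stack([c["fx"]*p[...,0]/p[...,2]+c["cx"],c["fy"]*p[...,1]/p[...,2]+c["cy"]],-1)
def ray(n,uv,z):
    c=C[n]; R=np.array(c["R"]); o=-R.T@c["t"]; d=R.T@[(uv[0]-c["cx"])/c["fx"],(uv[1]-c["cy"])/c["fy"],1]; return o+d*(z-o[2])/d[2]
def fit(obs,x0):  # obs: (cam, local xyz, uv)
    def res(p):
        c,s=np.cos(p[2]),np.sin(p[2]); r=[]
        for n,l,uv in obs:
            X=[p[0]+c*l[0]-s*l[1],p[1]+s*l[0]+c*l[1],l[2]]; r.append(proj(n,X)-uv)
        return np.ravel(r)
    s=least_squares(res,x0,loss="soft_l1"); return s.x,res(s.x).reshape(-1,2)
def tri(obs):
    return least_squares(lambda X:np.ravel([proj(n,X)-np.array(uv) for n,uv in obs]),[.6,0,.1]).x
S=lambda u,v:np.array([200+u/3.3333,190+v/3.3333])
D=lambda u,v:np.array([200+u/3.15,170+v/3.15])
E
python3 - <<'E'
from geo import *
np.set_printoptions(precision=4,suppress=True)
for n in C: print(n,-np.array(C[n]["R"]).T@C[n]["t"])
print("rail",tri([("scene",S(420,104)),("side",D(368,310))]),tri([("scene",S(670,186)),("side",D(70,320))]))
for k,a,b in(("red",S(460,105),D(308,264)),("green",S(542,130),D(212,267)),("blue",S(613,152),D(130,269))):print(k,tri([("scene",a),("side",b)]))
for k,p in(("fl",S(423,195)),("fr",S(663,267)),("br",S(716,152))): print("base",k,ray("scene",p,.0))
print("base back left side",ray("side",D(77,562),0))
for p in((404,374),(433,402),(343,467),(315,443)): print("plateS",ray("scene",S(*p),.01))
for p in((275,131),(307,143),(268,214),(234,207)): print("plateD",ray("side",D(*p),.01))
for p in((150,393),(240,342)): print("box bottom",ray("scene",S(*p),0))
for p in((133,315),(230,265),(22,175),(118,130)): print("box top",ray("scene",S(*p),.119))
for p in((480,55),(430,118)): print("box top side",ray("side",D(*p),.119))
print("pink",ray("side",D(88,213),.075),"blue",ray("side",(200,290),.048),"pinkS",ray("scene",S(604,342),.075),ray("scene",S(740,252),.048),"jar",ray("scene",(225,379),.085))
# brush decoy
for p in((292,298),(433,273)): print("decoy",ray("scene",S(*p),.01))
E
```

```text
scene [ 1.3844 -0.6092  1.3169]
side [0.0682 1.0675 1.3484]
rail [0.4426 0.1168 0.1176] [0.6699 0.2284 0.1133]
red [0.4974 0.121  0.1558]
green [0.5698 0.1575 0.1555]
blue [0.6316 0.1881 0.1555]
base fl [0.4541 0.1114 0.    ]
base fr [0.6739 0.2293 0.    ]
base br [0.6001 0.376  0.    ]
base back left side [0.5903 0.3774 0.    ]
plateS [ 0.6189 -0.0441  0.01  ]
plateS [ 0.6595 -0.0433  0.01  ]
plateS [ 0.6624 -0.1466  0.01  ]
plateS [ 0.6269 -0.1504  0.01  ]
plateD [ 0.653  -0.1455  0.01  ]
plateD [ 0.6164 -0.1435  0.01  ]
plateD [ 0.6105 -0.039   0.01  ]
plateD [ 0.6446 -0.0335  0.01  ]
box bottom [ 0.4818 -0.2297  0.    ]
box bottom [ 0.4869 -0.1338  0.    ]
box top [ 0.4854 -0.2306  0.119 ]
box top [ 0.4932 -0.1351  0.119 ]
box top [ 0.2816 -0.2207  0.119 ]
box top [ 0.2897 -0.1218  0.119 ]
box top side [ 0.469  -0.2251  0.119 ]
box top side [ 0.4804 -0.1235  0.119 ]
pink [0.7359 0.0831 0.075 ] blue [0.7243 0.2662 0.048 ] pinkS [0.7421 0.083  0.075 ] [0.7327 0.266  0.048 ] jar [ 0.6933 -0.4145  0.085 ]
decoy [ 0.4828 -0.0701  0.01  ]
decoy [0.5445 0.0507 0.01  ]
```

```bash
cat >> geo.py <<'E'
from scipy.spatial.transform import Rotation as Ro
from station import arm
T=np.array([.766,0,.643]);N=np.array([-.643,0,.766]);Y=np.array([0,1.,0])
T/=np.linalg.norm(T);N/=np.linalg.norm(N)
class Crock:
    def __init__(s,x,y,yaw): s.o=np.array([x,y,0]);s.R=Ro.from_euler("z",yaw).as_matrix()
    def pt(s,t,n,y): return s.o+s.R@(np.array([0,0,.03])+T*t+N*n+Y*y)
    def quat(s,sg,tilt=0):  # tool x=-n, tool y = sg*crock y ; tilt about crock y
        M=Ro.from_rotvec([0,tilt,0]).as_matrix()
        x=M@-N; y=sg*Y; return Ro.from_matrix(s.R@np.stack([x,y,np.cross(x,y)],1)).as_quat()
    def tcp(s,t,n,y,sg,tilt=0,L=.054): # TCP with grasp point at (t,n,y)
        q=s.quat(sg,tilt); return s.pt(t,n,y)-Ro.from_quat(q).as_matrix()[:,0]*L,q
E
python3 - <<'E'
from geo import *
np.set_printoptions(precision=2,suppress=True)
k=Crock(.5075,.2817,np.radians(-63.3))
for sg in(1,-1):
  for y in(-.075,0,.075):
    for t,n in((.095,.019),(.19,.03),(.19,.1),(.12,.2)):
      print(sg,y,t,n,arm.ik(*k.tcp(t,n,y,sg)))
b=Ro.from_euler("z",np.radians(-4))
def down(yaw,tilt=0):  # tool x down (tilted by tilt toward -x of yaw frame), tool y = yaw-frame y
    x=np.array([-np.sin(tilt),0,-np.cos(tilt)]);y=np.array([0,1,0]);return (Ro.from_euler("z",yaw)*Ro.from_matrix(np.stack([x,y,np.cross(x,y)],1))).as_quat()
print("post",[arm.ik([x,-.18,.16],down(a,0)) for x in(.5,.6) for a in np.radians([-4,176])])
print("push",[arm.ik([.49+.073*np.sin(t),-.18,.088+.073*np.cos(t)],down(a if 0 else np.radians(-4),t)) for t in(.4,.8)])
print("plate",[arm.ik([.635,-.1,.08],down(a,0)) for a in np.radians([-90,90,88])])
E
```

```text
1 -0.075 0.095 0.019 [-1.14  0.81  0.55  1.98  0.48  0.67 -0.65]
1 -0.075 0.19 0.03 [-1.04  0.67  0.57  1.99  0.55  0.72 -0.54]
1 -0.075 0.19 0.1 [-1.11  0.58  0.55  1.91  0.51  0.91 -0.52]
1 -0.075 0.12 0.2 [-1.27  0.58  0.49  1.77  0.43  1.15 -0.58]
1 0 0.095 0.019 [-1.06  0.87  0.52  1.78  0.42  0.77 -0.54]
1 0 0.19 0.03 [-0.97  0.75  0.54  1.78  0.47  0.81 -0.43]
1 0 0.19 0.1 [-1.03  0.67  0.52  1.71  0.46  0.98 -0.42]
1 0 0.12 0.2 [-1.17  0.68  0.47  1.57  0.4   1.2  -0.49]
1 0.075 0.095 0.019 [-0.99  0.94  0.5   1.55  0.38  0.89 -0.45]
1 0.075 0.19 0.03 [-0.9   0.83  0.51  1.55  0.42  0.92 -0.34]
1 0.075 0.19 0.1 [-0.95  0.77  0.49  1.48  0.41  1.07 -0.33]
1 0.075 0.12 0.2 [-1.08  0.78  0.45  1.34  0.37  1.29 -0.4 ]
-1 -0.075 0.095 0.019 [-0.55  0.76 -0.37  1.96  1.04  1.12  1.94]
-1 -0.075 0.19 0.03 [-0.39  0.63 -0.42  1.97  1.03  1.16  2.12]
-1 -0.075 0.19 0.1 [-0.44  0.57 -0.48  1.89  0.93  1.29  2.18]
-1 -0.075 0.12 0.2 [-0.61  0.59 -0.54  1.75  0.81  1.48  2.12]
-1 0 0.095 0.019 [-0.51  0.84 -0.39  1.76  1.03  1.21  2.08]
-1 0 0.19 0.03 [-0.38  0.72 -0.43  1.76  1.03  1.24
[... 209 characters left out ...]
-0.39  0.81 -0.42  1.53  1.03  1.31  2.36]
-1 0.075 0.19 0.1 [-0.44  0.77 -0.46  1.46  0.97  1.43  2.4 ]
-1 0.075 0.12 0.2 [-0.61  0.79 -0.49  1.32  0.91  1.6   2.35]
post [array([ 0.3 ,  0.63,  0.01,  1.92, -0.01,  0.6 ,  1.81]), array([ 0.  ,  0.67,  0.47,  1.93, -0.48,  0.65, -0.87]), array([ 0.26,  0.74,  0.  ,  1.65, -0.  ,  0.76,  1.76]), array([-0.12,  0.83,  0.67,  1.66, -0.64,  0.88, -0.83])]
push [array([0.23, 0.78, 0.06, 1.63, 0.04, 1.13, 1.75]), array([ 0.24,  1.  , -0.  ,  1.32,  0.12,  1.62,  1.69])]
plate [array([-0.01,  0.88,  0.23,  1.64, -0.29,  0.66,  0.37]), array([ 0.41,  0.92, -0.51,  1.62,  0.61,  0.76,  2.76]), array([ 0.4 ,  0.92, -0.5 ,  1.62,  0.59,  0.75,  2.73])]
```

```bash
cat >> geo.py <<'E'
def down(yaw,tilt=0):
    x=np.array([-np.sin(tilt),0,-np.cos(tilt)]);y=np.array([0,1,0]);return (Ro.from_euler("z",yaw)*Ro.from_matrix(np.stack([x,y,np.cross(x,y)],1))).as_quat()
def wsnap(name):
    from station import snapshot
    p=arm.read_tool_pos();q=arm.read_eef_rot();im=snapshot("wrist");cv2.imwrite(f"pics/{name}.png",im)
    c=camera_info("wrist");M=np.eye(4);M[:3,:3]=Ro.from_quat(q).as_matrix();M[:3,3]=p
    W=np.linalg.inv(M@np.array(c["T_tool_cam"]));C[name]=dict(fx=c["fx"],fy=c["fy"],cx=c["cx"],cy=c["cy"],R=W[:3,:3],t=W[:3,3])
    import pickle;pickle.dump(C[name],open(f"pics/{name}.pkl","wb"));return im
def load(name):
    import pickle;C[name]=pickle.load(open(f"pics/{name}.pkl","rb"))
E
python3 - <<'E'
from geo import *
k=Crock(.5075,.2817,np.radians(-63.3))
arm.movep([.56,-.13,.3],down(np.radians(-4)));wsnap("w_box")
arm.movep(*k.tcp(.13,.28,0,-1)); wsnap("w_crock")
print(arm.read_time(),arm.read_ft_force())
E
```

```text
4.7833 [ 0.44325548  0.4798902  -0.28631554]
```

View pics/w_box.png

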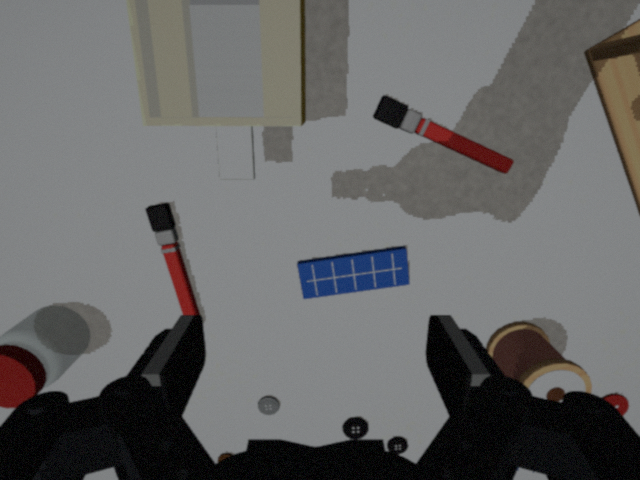

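View pics/w_crock.png

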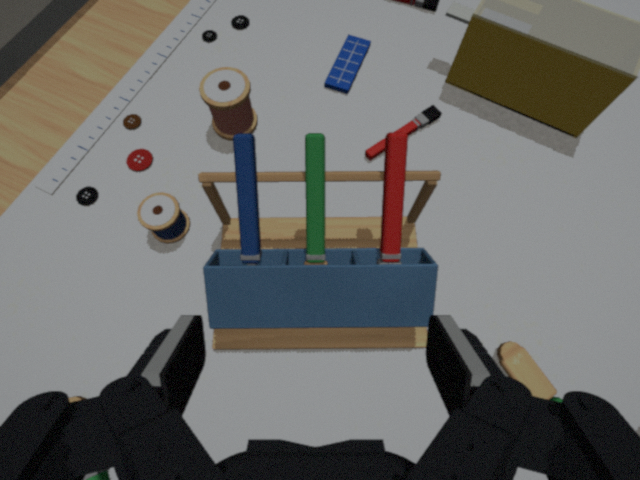

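Run:
```python
from geo import *
np.set_printoptions(precision=4,suppress=True)
load("w_box");load("w_crock")
def res(p):
    k=Crock(*p[:3]);r=[]
    for s,uv in((1,(200,177)),(-1,(440,175))): r.append(proj("w_crock",k.pt(.145,-.003,s*.127))-uv)
    for s,uv in((1,(215,348)),(-1,(430,346))): r.append(proj("w_crock",k.o+k.R@[p[3],s*.1275,0])-uv)
    for y,b,m in((p[6],(244,136),(250,255)),(p[5],(315,136),(316,256)),(p[4],(397,135),(391,256))):
        r.append(proj("w_crock",k.pt(.19,.02,y))-b); r.append((proj("w_crock",k.pt(.08,.02,y))-m)[:1])
    return np.concatenate(r)
s=least_squares(res,[.5075,.28,-1.105,-.03,-.075,0,.075],loss="soft_l1");print(s.x,np.degrees(s.x[2]),"\n",res(s.x))
k=Crock(*s.x[:3])
for n,f in(("scene",S),("side",D)):
    print(n,proj(n,k.pt(.19,.01,s.x[5]))- (S(542,130) if n=="scene" else D(212,267)))
obs=[("w_box",(0,-.05,.119),(146,125)),("w_box",(0,.05,.119),(304,125)),("w_box",(.04,-.013,.08),(218.5,179)),("w_box",(.04,.013,.08),(254,179))]
b,r=fit(obs,[.48,-.18,-.06]);print("box",b,np.degrees(b[2]),r.ravel())
P=[ray("w_box",p,.01) for p in((298,263),(407,247),(409,284),(304,298))]
print(np.array(P),np.mean(P,0),[np.linalg.norm(P[i]-P[(i+1)%4]) for i in range(4)])
```

```text
[ 0.5007  0.2755 -1.0978 -0.0462 -0.0726  0.006   0.0745] -62.89794678873021 
 [-0.0001  2.1846  1.7208  1.5942 -0.2891  0.3232 -0.9218 -0.2611 -0.5477
 -0.3868  0.6108 -0.0233 -1.1289  0.017  -0.0198 -0.9798  0.0137]
scene [-1.6492 -0.7902]
side [-0.0755 -1.626 ]
box [ 0.4819 -0.1816 -0.0747] -4.278496846200258 [-4.0229 -0.4812 -0.5661  0.6177  2.3219 -0.139   1.5997  0.0832]
[[ 0.6201 -0.1507  0.01  ]
 [ 0.6105 -0.0423  0.01  ]
 [ 0.6507 -0.04    0.01  ]
 [ 0.6591 -0.1477  0.01  ]] [ 0.6351 -0.0952  0.01  ] [np.float64(0.10884714030162045), np.float64(0.040236235137936484), np.float64(0.10809078411439868), np.float64(0.03917858438389827)]
```

Measurements from the wrist view agree: handle spacing is about 75 mm, and the plate reads 108.5 x 40. The box is at (0.482, -0.182) with a yaw of -4.3°. I'll start with the red tool.

```bash
cat >> geo.py <<'E'
K=Crock(.5007,.2755,-1.0978)
F=lambda: arm.read_ft_force()
def line(p,v=.15): arm.line_to(list(p[0]),velocity=v)
def grab(y,g=.095,n=.016,lift=.008):
    arm.move_gripper(.62,effort=60)
    arm.movep(*K.tcp(g,.13,y,1)); line(K.tcp(g,n,y,1),.12); print("down",F())
    arm.move_gripper(0.0,effort=60); print("open",arm.read_opening())
    line(K.tcp(g,n+lift,y,1),.05); line(K.tcp(.185,n+lift,y,1),.12); print("pulled",F(),arm.read_opening())
    line(K.tcp(.185,n+.13,y,1),.15)
def flip(y,n=.016): arm.movep(*K.tcp(.185,n+.13,y,-1)); print("flip",arm.read_opening(),arm.read_time())
E
python3 - <<'E'
from geo import *
np.set_printoptions(precision=2,suppress=True)
grab(-.0726); flip(-.0726)
from station import snapshot
cv2.imwrite("pics/sd1.png",cv2.resize(snapshot("side")[120:360,180:440],None,fx=2.4,fy=2.4)); w=wsnap("w1")
a=cv2.imread("pics/sd1.png"); cv2.imwrite("pics/m1.png",cv2.hconcat([cv2.resize(a,(400,370)),cv2.resize(w,(400,370))]))
E
```

```text
down [ 0.07  0.34 -0.44]
open 0.22153149315791368
pulled [ 1.02 -0.45 -0.8 ] 0.219929855190531
flip 0.21852239588617628 13.75
```

View pics/m1.png

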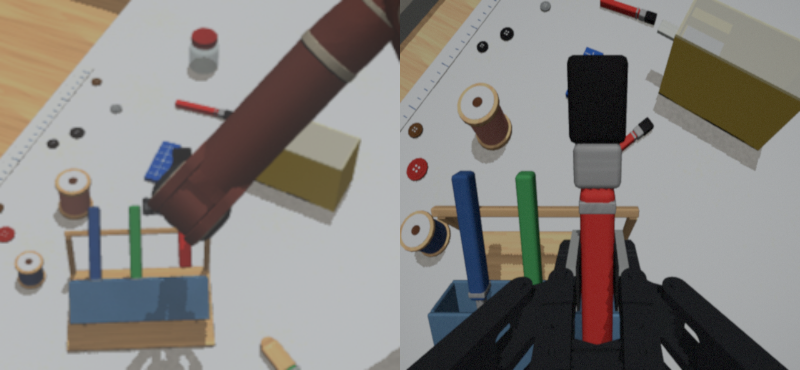

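The red tool is held square, and its head now points away from the crock (montage, about (598,110)). Next I'll insert it.

```bash
cat >> geo.py <<'E'
def insert(y,g=.095,n=.016,lift=.008):
    line(K.tcp(.185,n+lift,y,-1),.12); line(K.tcp(.108,n+lift,y,-1),.1)
    f0=F(); tw=K.R@T
    for i in range(1,12):
        t=.108-.002*i; line(K.tcp(t,n+lift,y,-1),.04); f=(F()-f0)@tw
        if f>7: break
    print("floor t",t,"f",f)
    line(K.tcp(t,n+.002,y,-1),.04); print("lowered",F())
    arm.move_gripper(.55); line(K.tcp(t,.14,y,-1),.15); print(arm.read_time())
E
python3 - <<'E'
from geo import *
np.set_printoptions(precision=2,suppress=True)
insert(-.0726); w=wsnap("w2")
cv2.imwrite("pics/w2v.png",cv2.resize(w,(480,360)))
E
```

```text
floor t 0.094 f 10.180590029375061
lowered [ 2.07 -4.75  6.57]
19.3333
```

View pics/w2v.png

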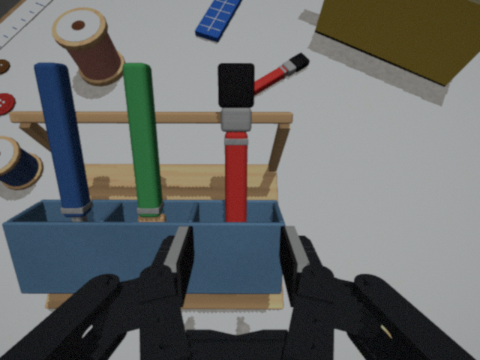

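Red is seated head-up at (236,100), and it met the floor where predicted. I'll do green and then blue the same way.

Run:
```python
from geo import *
np.set_printoptions(precision=2,suppress=True)
for y in(.006,.0745):
    grab(y); o=arm.read_opening()
    if o<.1: print("MISS");break
    flip(y); insert(y)
arm.movep([.56,-.13,.3],down(np.radians(-4)));b=wsnap("w3")
from station import snapshot
s=snapshot("side");cv2.imwrite("pics/side3.png",s)
print(arm.read_time())
cv2.imwrite("pics/m3.png",cv2.hconcat([cv2.resize(s[200:360,180:340],(370,370),interpolation=cv2.INTER_CUBIC),cv2.resize(b,(430,370))]))
```

```text
down [ 0.2   0.28 -1.17]
open 0.21622147677432263
pulled [ 0.02  0.89 -1.24] 0.21996143256759518
flip 0.21769682986246758 27.2583
floor t 0.094 f 9.40073944161627
lowered [ 3.34 -4.    6.41]
32.7417
down [0.05 0.35 0.1 ]
open 0.22131460864086006
pulled [ 0.54 -0.22 -1.87] 0.2159437057797327
flip 0.21817537686232333 40.8583
floor t 0.094 f 8.788199759281529
lowered [ 2.32 -4.64  6.35]
46.3417
48.1167
```

View pics/m3.png

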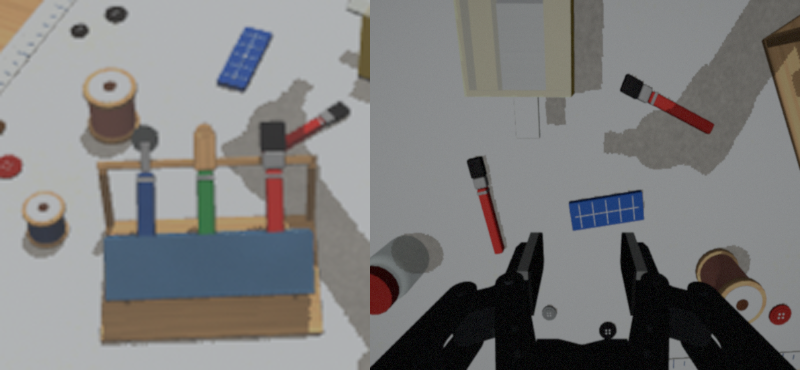

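All three tools stand head-up (side view, heads at (145,138), (205,145), (272,135)). The plate is still at about the same spot, so I'll refine its pose by colour and grasp it.

```bash
cat >> geo.py <<'E'
B=np.array([.4819,-.1816]); BY=-.0747; RB=Ro.from_euler("z",BY).as_matrix()
def box(x,y,z): return np.array([*B,0])+RB@[x,y,z]
def plate_pose(name):
    load(name); im=cv2.imread(f"pics/{name}.png"); h=cv2.cvtColor(im,cv2.COLOR_BGR2HSV)
    m=cv2.inRange(h,(105,120,60),(130,255,255)); m=cv2.morphologyEx(m,cv2.MORPH_CLOSE,np.ones((7,7),np.uint8))
    cs=[c for c in cv2.findContours(m,cv2.RETR_EXTERNAL,cv2.CHAIN_APPROX_NONE)[0] if cv2.contourArea(c)>800]
    for c in cs:
        P=np.array([ray(name,p,.008)[:2] for p in c[:,0].astype(float)],np.float32)
        (x,y),(w,hh),a=cv2.minAreaRect(P*1000); a=np.radians(a if w>hh else a+90)
        print("blob",x,y,w,hh,np.degrees(a))
        if 95<max(w,hh)<125 and 32<min(w,hh)<50: best=(x/1000,y/1000,(a+np.pi/2)%np.pi-np.pi/2)
    return best
E
python3 - <<'E'
from geo import *
np.set_printoptions(precision=3,suppress=True)
x,y,a=plate_pose("w3")
if a>0: a-=np.pi     # point along -y
c=np.array([x,y])+.038*np.array([np.cos(a),np.sin(a)])
print(x,y,np.degrees(a),c)
q=down(a); arm.move_gripper(.68,effort=50)
arm.movep([*c,.16],q); arm.line_to([*c,.073],velocity=.08); print(F())
arm.move_gripper(0.0,effort=50); print(arm.read_opening(),F())
arm.line_to([*c,.2],velocity=.12)
arm.movep(box(.14,0,.19),down(BY)); print(arm.read_opening(),arm.read_tool_pos(),arm.read_time())
from station import snapshot
w=wsnap("w4");s=snapshot("scene");cv2.imwrite("pics/m4.png",cv2.hconcat([cv2.resize(s[180:340,190:350],(380,380),interpolation=cv2.INTER_CUBIC),cv2.resize(w,(420,380))]))
E
```

```text
blob 635.8090209960938 -95.68341064453125 39.9742431640625 108.90379333496094 94.77174806594849
0.6358090209960937 -0.09568341064453124 -85.22825193405153 [ 0.639 -0.134]
[ 0.498  0.844 -0.128]
0.4498772764177484 [ 0.705 -0.182  3.095]
0.4519767698499815 [ 0.621 -0.192  0.19 ] 53.325
```

View pics/m4.png

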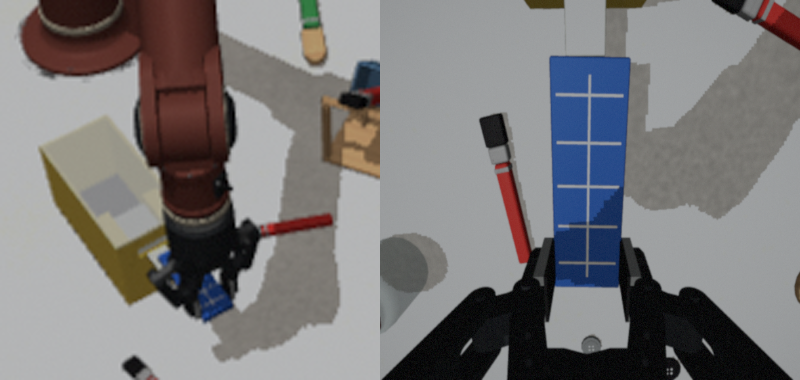

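The plate is held square, with its far end at (590,58) near the tongue, whose edges are at x 565 and 607. I'll check the lateral alignment with code before inserting.

Run:
```python
from geo import *
np.set_printoptions(precision=4,suppress=True)
load("w4");im=cv2.imread("pics/w4.png")
cv2.imwrite("pics/w4c.png",cv2.resize(im[0:130,220:420],None,fx=4,fy=4,interpolation=cv2.INTER_CUBIC))
h=cv2.cvtColor(im,cv2.COLOR_BGR2HSV)
m=cv2.inRange(h,(105,120,40),(130,255,255))
z=.19-.073
for v in(90,150,210,270):
    u=np.where(m[v])[0]; 
    for uu in(u[0],u[-1]): print(v,uu,RB.T@(ray("w4",(uu,v),z+.01)-[*B,0]))
```

```text
90 259 [ 0.0505 -0.0183  0.127 ]
90 380 [0.0505 0.0202 0.127 ]
150 261 [ 0.0691 -0.0185  0.127 ]
150 376 [0.0692 0.0199 0.127 ]
210 263 [ 0.0897 -0.0187  0.127 ]
210 372 [0.0897 0.0195 0.127 ]
270 265 [ 0.1124 -0.019   0.127 ]
270 367 [0.1125 0.0187 0.127 ]
```

View pics/w4c.png

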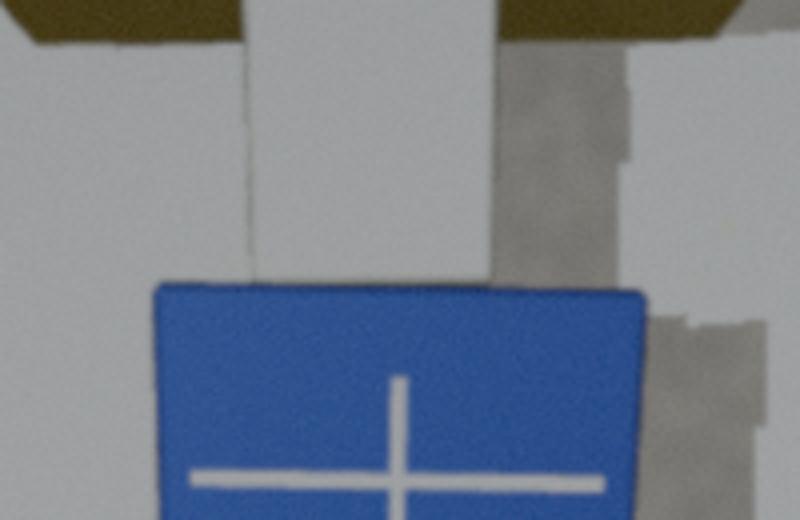

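Run:
```python
from geo import *
np.set_printoptions(precision=4,suppress=True)
load("w4");load("w_box")
f=lambda n,u,v,z:RB.T@(ray(n,(u,v),z)-[*B,0])
for v,a,b in((5,280.7,344.5),(52,282.5,343)): print(f("w4",a,v,.08),f("w4",b,v,.08))
print("tip w4",f("w4",312,70.5,.08))
print(f("w_box",219,179,.08),f("w_box",254,179,.08),f("w_box",146,125,.119),f("w_box",304,125,.119))
```

```text
[ 0.0161 -0.0143  0.08  ] [0.0161 0.0115 0.08  ]
[ 0.0333 -0.0141  0.08  ] [0.0334 0.0113 0.08  ]
tip w4 [ 0.0405 -0.0017  0.08  ]
[ 0.0401 -0.0144  0.08  ] [0.04   0.0118 0.08  ] [ 0.0003 -0.0475  0.119 ] [-0.0004  0.0504  0.119 ]
```

```bash
cat >> geo.py <<'E'
def push(x0,x1,y,z,step=.006,lim=12,v=.06):
    f0=F(); d=RB@[1,0,0]; x=x0
    while x>x1+1e-6:
        x=max(x-step,x1); arm.line_to(box(x,y,z),velocity=v); f=F()-f0
        if np.linalg.norm(f)>lim: print("STOP",x,f);return x
    print("reached",x,f);return x
E
python3 - <<'E'
from geo import *
np.set_printoptions(precision=2,suppress=True)
yy=-.0018; q=down(BY-.008)
arm.line_to(box(.142,yy,.19),ori=q); arm.line_to(box(.142,yy,.156),velocity=.1)
x=push(.142,.02,yy,.156)
print(arm.read_opening(),arm.read_time())
from station import snapshot
w=wsnap("w5");s=snapshot("scene");cv2.imwrite("pics/m5.png",cv2.hconcat([cv2.resize(s[200:320,200:320],(380,380),interpolation=cv2.INTER_CUBIC),cv2.resize(w,(420,380))]))
E
```

```text
reached 0.02 [ 0.22 -0.38 -0.31]
0.4504238117939509 59.4167
```

View pics/m5.png

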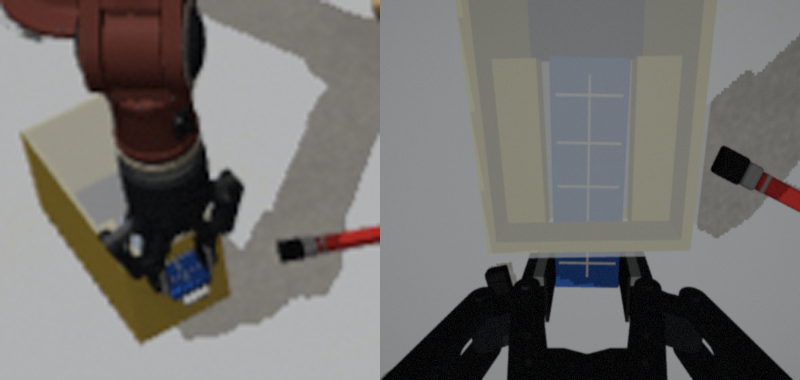

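The plate is in the slot between the guides, with its rear at (585,285) still outside. I'll release it and push its end with the closed, slightly tilted fingers.

Run:
```python
from geo import *
np.set_printoptions(precision=2,suppress=True)
arm.move_gripper(.6); arm.line_to(box(.03,-.0018,.156),velocity=.1); arm.line_to(box(.03,-.0018,.23),velocity=.2)
q=down(BY,np.radians(15)); arm.move_gripper(0.0,effort=30)
arm.movep(box(.1,-.0015,.23),q); arm.line_to(box(.1,-.0015,.155),velocity=.15); print("touch?",F())
x=push(.1,.04,-.0015,.155,step=.01,lim=10); x=push(x,.0265,-.0015,.155,step=.0015,lim=15,v=.03)
arm.line_to(box(.1,-.0015,.155)); 
arm.movep(box(.12,-.0015,.2),down(BY)); print(arm.read_time())
w=wsnap("w6"); arm.movep([.56,.1,.45],down(BY))
from station import snapshot
s=snapshot("scene");cv2.imwrite("pics/scene6.png",s);cv2.imwrite("pics/side6.png",snapshot("side"))
cv2.imwrite("pics/m6.png",cv2.hconcat([cv2.resize(s[240:300,220:280],(380,380),interpolation=cv2.INTER_CUBIC),cv2.resize(w,(420,380))]))
```

```text
touch? [0.16 0.45 0.68]
reached 0.040000000000000015 [ 0.31 -0.16 -0.74]
reached 0.026500000000000003 [ 4.13 -1.46 -1.23]
67.375
```

View pics/m6.png

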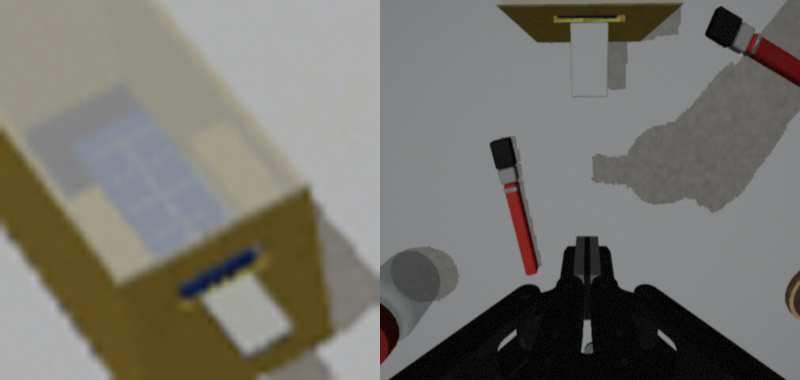

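Run:
```python
from geo import *
np.set_printoptions(precision=4,suppress=True)
load("w6")
im=cv2.imread("pics/w6.png");z=cv2.resize(im[0:60,250:390],None,fx=5.7,fy=5.7,interpolation=cv2.INTER_CUBIC)
# overlay: sill line (x=0,z=.08) red; plate rear top edge at x=0 and -3mm (z=.09) green/cyan
for X,Z,c in((0,.08,(0,0,255)),(0,.09,(0,255,0)),(-.003,.09,(255,255,0))):
    a,b=[((proj("w6",box(X,y,Z))-[250,0]+.5)*5.7) for y in(-.0224,-.016)]
    cv2.line(z,tuple(a.astype(int)),tuple(b.astype(int)),c,1)
cv2.imwrite("pics/z6.png",z)
```

```text
(no output)
```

View pics/z6.png

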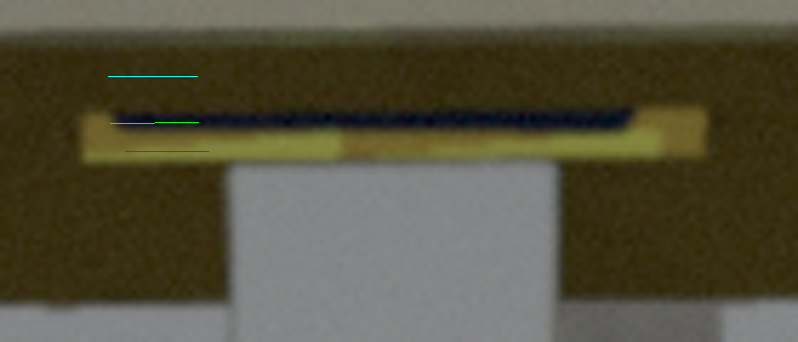

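The sill is visible in front of the blue end face (zoom y 130–160), which puts the rear about 2 mm inside. I'll take one last overview before handing in.

View pics/side6.png

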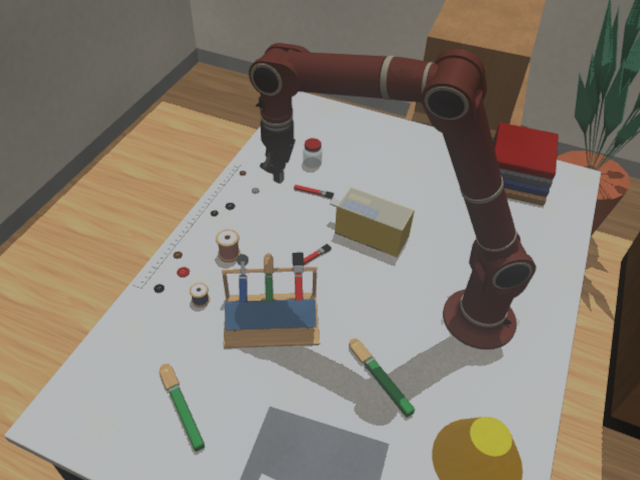

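The tools stand head-up at (243,265), (268,265) and (298,265). The spools and jar are at their starting pixels, and there is no orange plate anywhere on the table.

```bash
python3 -c "
from station import arm,ticket
print(arm.read_time(),arm.read_ft_force()); print(ticket.finish_job())"
```

```text
68.9667 [0.25914769 0.29004552 0.32669372]
the job is handed in; nothing more can be done
None
```

The job is done and handed in at 69 s of the 210 s allowed; `finish_job` gave no verdict.

- **Tools:** The brush, tracing wheel and creaser were each pulled out, turned end for end and put back handle-down in their own wells. Each met the well floor where predicted, with 9–10 N on contact. The last picture shows all three heads up.
- **Templates:** Only the blue template was on the table; the orange one never showed in any picture. I posted the blue one through the slot and pushed it in. The close-up puts its rear end about 2 mm inside the wall. That figure is read off the picture, and my projected sill line was about 1.5 pixels off the sill seen there.
- **Bystanders:** The spools and button jar are at their starting positions in the last picture, and I did not touch the look-alike tools. The highest wrist force I read, at the checks between moves, was about 10 N.

No check failed. The one disagreement was early: the scene and side cameras differed by about 7 mm on the table. I used the wrist camera for the final positions.

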